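# Put the clean press mandrel back in its hole of the graded kit

### The arm

A 6-joint arm with a two-finger parallel gripper is mounted at the origin on the work surface. World frame = base frame: x ahead of the robot, y to its left, z up, the work surface at z = 0. Lengths are in mm, angles in rad, forces in N, time in s.
With the tool pointing down it reaches from about 350 to 925 mm from the base axis. Payload 6.4 kg.
Tool frame: the origin (TCP) lies at the very end of the fingers, on their centre line; the grasp point (between the pads) lies arm.tcp_to_grasp behind it (arm.tcp_to_grasp is the distance from the TCP to the grasp point, in mm); z points along the fingers, y is the line along which they close (so a half turn about z gives the same grasp; the last joint's range is limited). The gripper opens to 85 mm and grips with 20 to 120 N. Pads are 22 mm wide; open, the fingers measure 114 mm over their backs; the gripper's body (76 mm by 85 mm) begins 54 mm behind the grasp point. The pads swing forward as they close: fully open they stand 13 mm farther back than shut.
Start: joints at [0.961, 0.245, 1.558, -0, 1.339, -0.174], TCP at [274.387, 589.259, 231.29] pointing down, gripper open.
Joint ranges: [-3.13, 3.13], [-1.02, 2.26], [0.13, 2.54], [-0.95, 4.09], [0.21, 2.88], [-2.74, 2.74]. Speed limits (rad/s): [2.57, 2.57, 3.14, 3.14, 3.14, 3.14].

### API

Orientations are given as a unit quaternion [x, y, z, w].
In Python, from rig import readout, cams, workorder, arm gives the robot as it stands.
- The arm moves only by the tool carry_out, never from a script. Its argument "deltas" is a list that holds one entry, the list of rows, each a list of 6 numbers: the shift along the tool's x, y, z in units of 25 mm (1.0 is 25 mm), then the turn, a rotation vector about the tool's x, y, z in units of 6 degrees (1.0 is 6 degrees). A call has exactly 8 rows; each row shifts and turns the commanded pose from where the row before left it, along the tool's axes as they then stand; what a row does not reach is not made up. A row lasts 1/12 s, in which the tool goes at most 41.7 mm and 7.16 degrees, less where a joint would pass 70% of its speed; a pose out of reach is approached as far as the arm can. A call is refused whole if a number of a shift passes 1 or a number of a turn 1, either way. A call with a gripper value outside its range is refused whole. "grip" is the opening, from -1 (shut) to 1 (fully open), set as the call begins (left out, the last holds). The fingers move at their own pace and stop on an object; "grip_force" is the grip in N (left out, the last holds). Time passes only in rows, so rows that do not move let the fingers close, or fill a call up. It gives the time, the measured TCP pose, the force, the opening and the grip force at its end, in the units of the state.
- readout.get_obs(): the state, without advancing time (a new reading comes with each control period).
- cams.capture(name): name is "side" or "top" or "wrist"; returns a dict with "frame" (384x512x3 uint8, red, green, blue), "K" (3x3 intrinsics, pixels), "position" and "orientation" of the camera in the world; the wrist camera has in their place "hand_eye" (4x4, takes a point from camera to tool coordinates, whose origin is the TCP and whose axes are the flange's). Camera axes: x right, y up, looking along -z (the intrinsics and any distortion apply to the point x, -y, -z); pixel columns grow to the right and rows downward; lengths in mm; the calibration is good to about 2 mm. The wrist camera is an equidistant fisheye: a pixel r from the principal point sees the ray r / f radians off the axis. A picture is of the moment at which its call begins: read the wrist's pose just before it. There is no depth.
- workorder.job_done(): hands the job in; it is judged then, once.
Trained networks look in the newest picture that a camera, given by its name, has taken for a name from the list of things; names that differ only in an ending like _2 or _b are one class to them, and where a whole thing is asked for, a point or a joint stands for the part that bears it (a point fixed in the world has none). Each returns a list of dicts, best first, with "confidence" (0 to 1); they miss things now and then, are a little off and sometimes report something else, mostly with a low value. They report only what shows in the picture. A call takes as long as a camera call. They do not tell look-alikes from the thing itself.
- cams.find_in(camera, query): "position" ([x, y, z] in mm, in the coordinates of the camera as it stood for that picture, good to about 4 mm: the middle of the surface that is visible of it).
The state is a dict: "t": time; "q": joint angles; "joint_velocities": joint speeds; "tau": joint torques, N m; "eef_pos": TCP position; "tcp_rot": TCP orientation; "contact_force": force on the tool from outside, world axes, zero at the start; "torque": the same for the moment, N m; "width": finger opening in mm; "grip_force": force on a finger pad.
Only numpy, scipy, OpenCV 4.12 (cv2) and the standard library are available. Lean on these libraries where they do the work, as an engineer would, in place of code of your own. Each camera call takes 0.05 s, during which the arm holds its last target. There are 200 camera calls.

### The job

Take the steel mandrel that stands in the white cup and put it back in the purple handpiece-service kit, in the hole of the graded row that matches its diameter: feel for the hole, since the black insert lies loosely in its tray, and then press the mandrel down over the stiff stop until it is fully home, and let go. Be gentle with the kit, at most 25 N on it; leave the two other mandrels standing in the grey rack as they are and do not disturb the jaw model, jar, beaker and oil bottle.

Things in the scene. Friction and masses are not known exactly. Their poses are not given: they have to be found in the camera images.
- kit: Purple open tray, 64 (x) x 184 (y) x 35 mm high, fixed to the table. Origin: centre of its underside; its y runs along the row of holes. In it lies a black insert, 48 x 150 x 40 mm, top face 45 mm above this origin, with five places 30 mm apart, from +y to -y: 10, 13, 16, 19, 22 mm. The 10 and 22 mm places hold fixed steel pins 45 mm proud; the 13, 16, 19 mm holes, bright-rimmed, are empty.
- row (a point): Point on the fixed tray: where the middle (16 mm) hole's mouth would be with the insert slid fully to kit +y. The insert lies loosely: at the start it is 3 to 16 mm short of there, towards kit -y (16 is its other stop), NOT measured. Its gap at the +y end wall is 4 mm plus that shift; else feel for the hole. Over about 6 N along the row slides it. No play across (kit x).
- stop (a point): Point on the fixed tray's middle, 15 mm up: the height of a mandrel's foot when fully home, 30 mm below the mouths. In each empty hole (1.5 mm wider than its mandrel, square-edged) an orange plug waits 14 mm below the mouth and slides stiffly (about 7 N, no spring-back) down to a hard stop with its face at this height.
- cup: White square holder, 50 x 50 x 18 mm, fixed, with one round recess 25 mm wide and 12 mm deep in its middle, in which the mandrel to be put away stands loosely. Origin: centre of its underside.
- rack: Grey holder, 50 x 120 x 18 mm, fixed, with two recesses 25 mm wide and 12 mm deep at 30 mm either side of its middle along its y; the two other mandrels stand there. Origin: centre of its underside.
- pin13: Plain steel press mandrel (round pin), 13 mm in diameter over its whole length, 75 mm long, foot chamfered 1 mm; the smallest of the three. Upright at the start, in the white cup or in the grey rack (which one is in the cup varies). Origin: centre of its foot; z along it, upwards.
- hole13 (a point): Point on the fixed tray at the height of the insert's top face (45 mm up), where the centre of the 13 mm hole's mouth would lie with the insert slid fully to kit +y; at the start the true hole lies 3 to 16 mm from this point towards kit -y. Axes as the kit's.
- pin16: Plain steel press mandrel (round pin), 16 mm in diameter over its whole length, 75 mm long, foot chamfered 1 mm; the middle of the three. Upright at the start, in the white cup or in the grey rack (which one is in the cup varies). Origin: centre of its foot; z along it, upwards.
- hole16 (a point): Point on the fixed tray at the height of the insert's top face (45 mm up), where the centre of the 16 mm hole's mouth would lie with the insert slid fully to kit +y; at the start the true hole lies 3 to 16 mm from this point towards kit -y. Axes as the kit's.
- pin19: Plain steel press mandrel (round pin), 19 mm in diameter over its whole length, 75 mm long, foot chamfered 1 mm; the largest of the three. Upright at the start, in the white cup or in the grey rack (which one is in the cup varies). Origin: centre of its foot; z along it, upwards.
- hole19 (a point): Point on the fixed tray at the height of the insert's top face (45 mm up), where the centre of the 19 mm hole's mouth would lie with the insert slid fully to kit +y; at the start the true hole lies 3 to 16 mm from this point towards kit -y. Axes as the kit's.
- jaw: bystander: practice jaw model, cream base, red gum, 64 mm wide and 30 mm high. Origin: centre of its underside.
- jar: bystander: amber jar with white cap, 54 mm wide, 70 mm high. Origin: centre of its underside.
- oil: bystander: white oil bottle, 40 mm wide, 130 mm high. Origin: centre of its underside.
- beaker: bystander: steel beaker, 66 mm wide, 80 mm high. Origin: centre of its underside.
Not all that is in view belongs to the job. What is shaped like the pin19 but turquoise is not meant.

How it is judged:
By the outcome, as a careful person would: the job done as asked, in the order asked, and still so for the second after the job is handed in, with the robot touching nothing.
It also fails if it takes over 58 s, if anything falls off the work surface, if the arm or the gripper's body presses on something with over 40 N, if the wrist force passes 120 N, or if a joint passes its speed limit or range.

## Working session

There is one attempt and no reset: what is moved stays moved. The work goes in short steps, Python scripts to look and compute and a tool call to move; the robot and the scene stay as the last step left them, time stands still between calls to the robot, and variables do not carry over. Pictures are saved under pics/ and viewed, at most 10 in all, crops included, and the job is handed in when it is done.

Besides the shell and the picture viewer there is one more tool, called after ">>>" by a JSON object that holds its "api" and its "payload", one argument or row to a line. carry_out: Moves the arm, as the interface text tells. Its arguments: {"type":"object","properties":{"deltas":{"type":"array","items":{"type":"array","items":{"type":"array","items":{"type":"number"}}}},"grip":{"type":"number"},"grip_force":{"type":"number"}},"required":["deltas"]}

```bash
mkdir -p pics; ls; cat > h.py <<'E'
import numpy as np,cv2
from scipy.spatial.transform import Rotation as R
from rig import readout,cams,workorder,arm
def pose(c):
    return np.array(c['position']),R.from_quat(c['orientation']).as_matrix()
def proj(c,P):
    p,M=pose(c); v=M.T@(np.array(P)-p); u=c['K']@np.array([v[0],-v[1],-v[2]]); return u[:2]/u[2]
def ray(c,uv):
    p,M=pose(c); v=np.linalg.inv(c['K'])@np.array([*uv,1.]); return p,M@np.array([v[0],-v[1],-v[2]])
def atz(c,uv,z):
    p,d=ray(c,uv); return p+d*(z-p[2])/d[2]
def tri(c1,u1,c2,u2):
    p,a=ray(c1,u1);q,b=ray(c2,u2);a/=np.linalg.norm(a);b/=np.linalg.norm(b)
    s=np.linalg.lstsq(np.c_[a,-b],q-p,rcond=None)[0]; A=p+a*s[0];B=q+b*s[1]; return (A+B)/2,np.linalg.norm(A-B)
def save(n,f): cv2.imwrite('pics/'+n,f[...,::-1])
E
python3 - <<'E'
from h import *
import pickle
o=readout.get_obs();print(o['t'],o['eef_pos'],o['tcp_rot'],o['contact_force'],o['width'],arm.tcp_to_grasp)
C={}
for n in('top','side'):
    c=cams.capture(n);C[n]=c;save(n+'0.png',c['frame']);print(n,np.round(c['position']),c['K'][0,0],[k for k in c])
    p,M=pose(c)
    for q in('kit','cup','rack','pin13','pin16','pin19','jaw','jar','oil','beaker'):
        for d in cams.find_in(n,q)[:3]:
            P=p+M@np.array(d['position']);print(q,round(d['confidence'],2),np.round(P),np.round(proj(c,P)))
pickle.dump(C,open('C.pkl','wb'))
E
```

```text
pics
0.0 [274.07172542 588.78051665 230.18411551] [ 2.16189551e-01  9.76350948e-01 -8.78759185e-04 -3.64182942e-04] [-0.32263505  1.10991871 -0.28154839] 85.40150014212792 18.700000000000003
top [544.  -7. 885.] 353.1665271180511 ['frame', 'K', 'position', 'orientation']
kit 0.61 [550. -24.  39.] [269. 207.]
cup 0.71 [479. 247.  21.] [159. 239.]
rack 0.86 [ 485. -259.   21.] [366. 232.]
pin13 0.67 [470. 248.  67.] [153. 244.]
pin13 0.64 [ 476. -282.   65.] [382. 237.]
pin13 0.64 [541. 259.  64.] [148. 214.]
pin16 0.67 [470. 248.  67.] [153. 244.]
pin16 0.64 [ 476. -282.   65.] [382. 237.]
pin16 0.64 [541. 259.  64.] [148. 214.]
pin19 0.67 [470. 248.  67.] [153. 244.]
pin19 0.64 [ 476. -282.   65.] [382. 237.]
pin19 0.64 [541. 259.  64.] [148. 214.]
jaw 0.87 [ 701. -218.   22.] [347. 144.]
jar 0.67 [719. 201.  67.] [172. 137.]
jar 0.22 [548. -35.  45.] [274. 208.]
oil 0.75 [ 748. -283.   83.] [381. 118.]
oil 0.63 [ 485. -262.   18.] [367. 232.]
oil 0.47 [554. -28.  41.] [271. 206.]
beaker 0.94 [721. 328.  52.] [120. 139.]
beaker 0.32 [550. -31.  41.] [272. 208.]
side [ -11. -689.  760.] 481.5581560508689 ['frame', 'K', 'position', 'orientation']
kit 0.93 [540. -49.  28.] [240. 211.]
cup 0.6 [460. 235.  17.] [145. 173.]
rack 0.65 [ 477. -273.   18.] [289. 285.]
pin13 0.73 [ 469. -293.   53.] [295. 281.]
pin13 0.64 [ 491. -240.   54.] [283. 259.]
pin13 0.58 [467. 243.  52.] [144. 160.]
pin16 0.73 [ 469. -293.   53.] [295. 281.]
pin16 0.64 [ 491. -240.   54.] [283. 259.]
pin16 0.58 [467. 243.  52.] [144. 160.]
pin19 0.73 [ 469. -293.   53.] [295. 281.]
pin19 0.64 [ 491. -240.   54.] [283. 259.]
pin19 0.58 [467. 243.  52.] [144. 160.]
jaw 0.78 [ 695. -226.   21.] [342. 223.]
jar 0.94 [715. 192.  48.] [231. 136.]
jar 0.73 [539. -49.  38.] [239. 208.]
oil 0.7 [ 748. -298.   65.] [386. 214.]
beaker 0.88 [709. 307.  57.] [203. 118.]
```

```bash
python3 - <<'E'
from h import *
import pickle
C=pickle.load(open('C.pkl','rb'))
t=C['top']['frame'];s=C['side']['frame']
a=cv2.resize(t[80:290,90:410],None,fx=2.5,fy=2.5,interpolation=cv2.INTER_CUBIC)
save('a.png',a)
b=cv2.resize(s[100:330,100:420],None,fx=2.5,fy=2.5,interpolation=cv2.INTER_CUBIC)
save('b.png',b)
E
```

```text
(no output)
```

View pics/a.png

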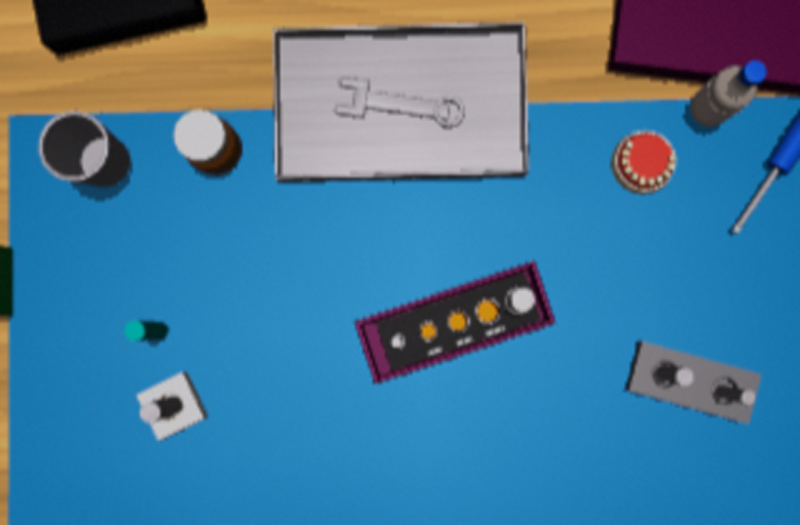

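View pics/b.png

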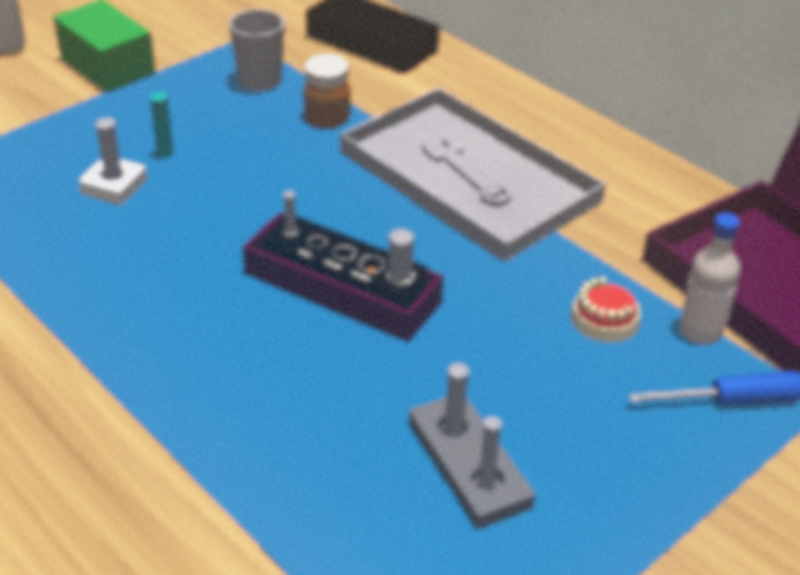

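The top picture shows the cup mandrel's head at full px (150,244), with the turquoise look-alike at (144,212), outside the cup. The other two mandrels are in the grey rack at (364,231) and (389,239). The mandrel meant is the bare steel one in the white cup, and the side view (143,149) agrees. In the kit, the 10 mm pin lies to image left (world +y), and there is a visible purple gap at that end.

```bash
python3 - <<'E'
from h import *
import pickle
C=pickle.load(open('C.pkl','rb'));T=C['top'];S=C['side']
ft=lambda u:(90+(u[0]+.5)/2.5-.5,80+(u[1]+.5)/2.5-.5)
fs=lambda u:(100+(u[0]+.5)/2.5-.5,100+(u[1]+.5)/2.5-.5)
for n,a,b in [('cup pin top',(150,411),(107,123)),('rackA top',(685,377),(458,370)),('rackB',(748,397),(492,424)),('tealtop',(135,330),(159,97)),('pin22top',(521,299),(401,237)),('pin10top',(398,341),(289,194)),
 ('h13',(429,331),(317,242)),('h16',(458,322),(344,253)),('h19',(487,312),(372,264)),('kitc+y',(357,322),None),('k2',(535,262),None),('k3',(554,322),None),('k4',(377,383),None)]:
    if b: P,e=tri(T,ft(a),S,fs(b)); print(n,np.round(P,1),round(e,1))
    else: print(n,np.round(atz(T,ft(a),35),1))
# cup mask: top (white) corners at z18
for u in [(138,397),(185,373),(207,416),(160,440)]: print('cup',np.round(atz(T,ft(u),18),1))
o=readout.get_obs();c=cams.capture('wrist');save('w0.png',c['frame']);print(c['hand_eye'],c['K'])
print(R.from_quat(o['tcp_rot']).as_matrix().round(3))
E
```

```text
cup pin top [472.  250.3  80.5] 0.2
rackA top [ 493.  -235.    81.8] 1.1
rackB [ 473.6 -291.2   80.2] 1.7
tealtop [545.5 266.3  73.5] 1.0
pin22top [566.5 -88.5  88.1] 0.5
pin10top [530.2  23.8  90. ] 2.5
h13 [538.8  -4.5  45.6] 1.5
h16 [547.2 -32.6  45.1] 0.2
h19 [556.5 -60.7  44.5] 0.7
kitc+y [549.3  64.2  35. ]
k2 [ 603.6 -108.4   35. ]
k3 [ 545.5 -125.1   35. ]
k4 [490.4  46.   35. ]
cup [480.2 282.1  18. ]
cup [502.8 235.6  18. ]
cup [460.4 214.3  18. ]
cup [437.9 260.7  18. ]
[[ 4.68602624e-04  9.51228319e-01  3.08487385e-01  8.01875190e+01]
 [ 9.99999750e-01 -2.82492826e-04 -6.47959498e-04 -8.16665951e-01]
 [-5.29211951e-04  3.08487611e-01 -9.51228213e-01 -1.42620875e+02]
 [ 0.00000000e+00  0.00000000e+00  0.00000000e+00  1.00000000e+00]] [[297.31863964   0.         255.07235303]
 [  0.         297.31863964 193.56181809]
 [  0.           0.           1.        ]]
[[-0.907  0.422  0.   ]
 [ 0.422  0.907  0.   ]
 [-0.     0.    -1.   ]]
```

View pics/w0.png

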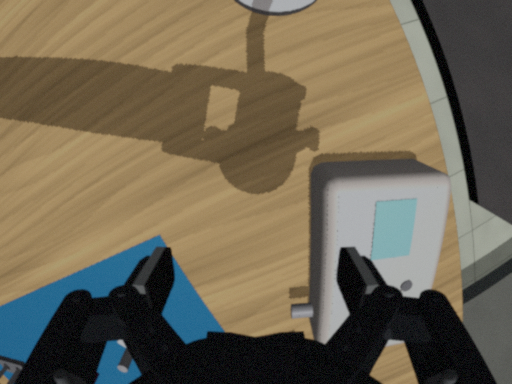

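>>> {"api": "carry_out", "payload": {
  "deltas": [
    [[-0.806,-0.563,0.175,0,0,0],[-0.806,-0.563,0.175,0,0,0],[-0.806,-0.563,0.175,0,0,0],[-0.806,-0.563,0.175,0,0,0],[-0.806,-0.563,0.175,0,0,0],[-0.806,-0.563,0.175,0,0,0],[-0.806,-0.563,0.175,0,0,0],[-0.806,-0.563,0.175,0,0,0]]
  ],
  "grip": 0.1,
  "grip_force": 60
}}

```text
t: 1.82
eef_pos: [373.5, 418.1, 196.2]
tcp_rot: [0.216, 0.976, 0.0, 0.0]
contact_force: [0.5, -0.5, -0.6]
width: 47.2
grip_force: 0.0
```

>>> {"api": "carry_out", "payload": {
  "deltas": [
    [[-0.806,-0.563,0.175,0,0,0],[-0.806,-0.563,0.175,0,0,0],[-0.806,-0.563,0.175,0,0,0],[-0.806,-0.563,0.175,0,0,0],[-0.806,-0.563,0.175,0,0,0],[-0.806,-0.563,0.175,0,0,0],[-0.806,-0.563,0.175,0,0,0],[-0.806,-0.563,0.175,0,0,0]]
  ]
}}

```text
t: 2.48
eef_pos: [472.1, 247.9, 161.3]
tcp_rot: [0.216, 0.976, 0.0, 0.0]
contact_force: [0.9, 0.9, 0.0]
width: 47.0
grip_force: 0.0
```

>>> {"api": "carry_out", "payload": {
  "deltas": [
    [[0,0,0,0,0,0.99],[0,0,0,0,0,0.99],[0,0,0,0,0,0.99],[0,0,0,0,0,0.99],[0,0,0,0,0,0.99],[0,0,0,0,0,0.99],[0,0,0,0,0,0.99],[0,0,0,0,0,0.97]]
  ]
}}

```text
t: 3.15
eef_pos: [471.6, 249.0, 161.4]
tcp_rot: [0.592, 0.806, 0.0, 0.0]
contact_force: [-0.0, -0.3, 0.3]
width: 47.0
grip_force: 0.0
```

```bash
cat >> h.py <<'E'
def wproj(c,o,P):
    "world point -> wrist pixel (equidistant fisheye)"
    Rt=R.from_quat(o['tcp_rot']).as_matrix(); H=np.array(c['hand_eye'])
    t=Rt.T@(np.array(P)-o['eef_pos']); v=H[:3,:3].T@(t-H[:3,3]); v=np.array([v[0],-v[1],-v[2]])
    th=np.arctan2(np.hypot(v[0],v[1]),v[2]); k=th*c['K'][0,0]/max(np.hypot(v[0],v[1]),1e-9)
    return np.array([c['K'][0,2]+k*v[0],c['K'][1,2]+k*v[1]])
def wray(c,o,uv):
    d=np.array(uv)-c['K'][:2,2]; r=np.hypot(*d); th=r/c['K'][0,0]
    v=np.array([np.sin(th)*d[0]/r,-np.sin(th)*d[1]/r,-np.cos(th)])
    Rt=R.from_quat(o['tcp_rot']).as_matrix(); H=np.array(c['hand_eye'])
    return o['eef_pos']+Rt@H[:3,3], Rt@H[:3,:3]@v
def wz(c,o,uv,z):
    p,d=wray(c,o,uv); return p+d*(z-p[2])/d[2]
E
python3 - <<'E'
from h import *
import pickle
o=readout.get_obs();c=cams.capture('wrist');save('w1.png',c['frame']);pickle.dump((c,o),open('w1.pkl','wb'))
print(o['t'],o['eef_pos'],o['width'],R.from_quat(o['tcp_rot']).as_matrix().round(3))
print(wproj(c,o,(472,250.3,80.5)),wproj(c,o,(470.3,248.2,18)))
E
```

```text
3.15 [471.64341111 249.00540676 161.40436636] 47.04084905249149 [[-0.298  0.955  0.   ]
 [ 0.955  0.298  0.   ]
 [-0.     0.    -1.   ]]
[257.52280783 200.37394774] [254.73592075 181.13174377]
```

View pics/w1.png

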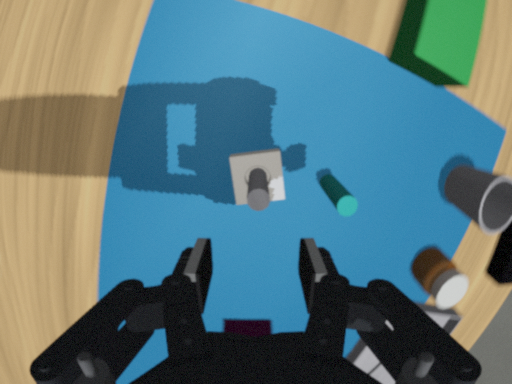

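The wrist view shows the steel mandrel's head at (259,201), standing in the white cup, close to the predicted (257.5,200.4). The turquoise look-alike is at (345,205), outside the cup, so it is not the one. I'll confirm with one enlarged crop.

```bash
python3 - <<'E'
from h import *
import pickle
c,o=pickle.load(open('w1.pkl','rb'))
save('w1c.png',cv2.resize(c['frame'][140:220,220:370],None,fx=5,fy=5,interpolation=cv2.INTER_CUBIC))
E
```

```text
(no output)
```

View pics/w1c.png

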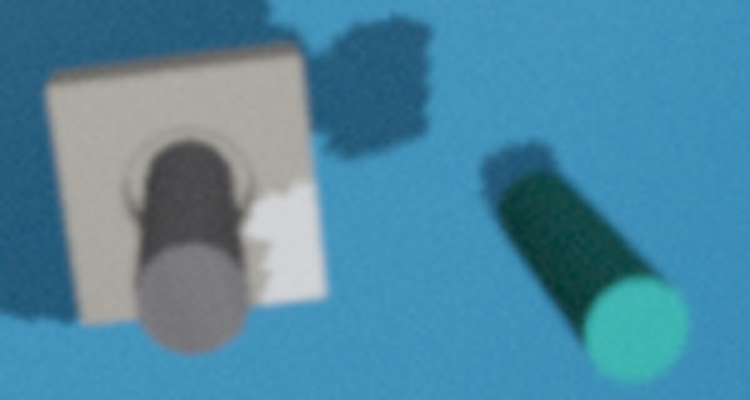

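The crop shows the bare steel mandrel in the white cup at full px (258.4,199.6), and the turquoise one apart from it. Descending to grasp.

>>> {"api": "carry_out", "payload": {
  "deltas": [
    [[0.06,0.04,0.6,0,0,0],[0,0,0.6,0,0,0],[0,0,0.6,0,0,0],[0,0,0.6,0,0,0],[0,0,0.6,0,0,0],[0,0,0.6,0,0,0],[0,0,0.5,0,0,0],[0,0,0.5,0,0,0]]
  ]
}}

```text
t: 3.87
eef_pos: [472.1, 250.8, 45.5]
tcp_rot: [0.59, 0.807, 0.0, 0.0]
contact_force: [0.3, -0.2, 0.1]
width: 47.3
grip_force: 0.0
```

>>> {"api": "carry_out", "payload": {
  "deltas": [
    [[0,0,0,0,0,0],[0,0,0,0,0,0],[0,0,0,0,0,0],[0,0,0,0,0,0],[0,0,0,0,0,0],[0,0,0,0,0,0],[0,0,0,0,0,0],[0,0,0,0,0,0]]
  ],
  "grip": -1,
  "grip_force": 60
}}

```text
t: 4.53
eef_pos: [472.2, 250.8, 46.5]
tcp_rot: [0.59, 0.807, 0.0, 0.0]
contact_force: [-0.1, -1.4, -0.9]
width: 17.7
grip_force: 58.5
```

>>> {"api": "carry_out", "payload": {
  "deltas": [
    [[0,0,0,0,0,0],[0,0,-0.3,0,0,0],[0,0,-0.6,0,0,0],[0,0,-0.7,0,0,0],[0,0,-0.7,0,0,0],[0,0,-0.7,0,0,0],[0,0,-0.7,0,0,0],[0,0,-0.3,0,0,0]]
  ]
}}

```text
t: 5.2
eef_pos: [473.5, 251.2, 149.4]
tcp_rot: [0.59, 0.807, 0.002, 0.001]
contact_force: [0.5, 1.0, -1.5]
width: 17.8
grip_force: 58.6
```

```bash
python3 - <<'E'
from h import *
import pickle
for i in range(3):
    o=readout.get_obs();print(o['t'],o['eef_pos'],o['width'],o['grip_force'],o['contact_force']); c=cams.capture('wrist')
save('w2.png',c['frame']);pickle.dump((c,o),open('w2.pkl','wb'))
E
```

```text
5.2 [473.46876544 251.16870106 149.42942839] 17.764873821885725 58.62990081310272 [ 0.48980225  1.02620974 -1.51049986]
5.25 [473.9101022  251.33689476 149.95013739] 17.57108380887139 58.63076627254486 [ 0.66348173  0.476549   -1.78191376]
5.3 [473.23928521 251.12755129 148.2589241 ] 17.715888565969987 58.62966477870941 [ 0.45880707  0.06335547 -2.42306257]
```

View pics/w2.png

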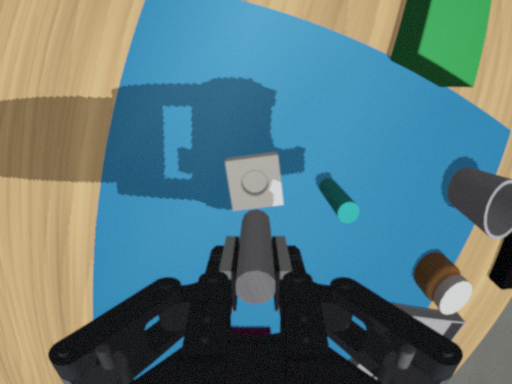

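The wrist view shows the mandrel held between the pads, with its foot end at about (257,213) and its head at about (256,285). The cup is empty at (255,182). The width reading of 17.7 lies between 16 and 19, so I'll measure the diameter from images.

```bash
python3 - <<'E'
from h import *
import pickle
c,o=pickle.load(open('w2.pkl','rb'));c1,o1=pickle.load(open('w1.pkl','rb'));C=pickle.load(open('C.pkl','rb'))
H=np.array(c['hand_eye'])
Rt=R.from_quat(o['tcp_rot']).as_matrix()
def width_model(r,row,zr=(-40,40)):
    us=[]
    for z in np.arange(*zr,.5):
        for a in np.linspace(0,2*np.pi,181):
            us.append(wproj(c,o,o['eef_pos']+Rt@np.array([r*np.cos(a),r*np.sin(a),z])))
    us=np.array(us); m=abs(us[:,1]-row)<.5; return us[m,0].min(),us[m,0].max()
g=cv2.cvtColor(c['frame'],cv2.COLOR_RGB2GRAY)
for row in (218,222,226,230,234):
    print(row,g[row,232:282].tolist())
    for r in (6.5,8,9.5): print(r,np.round(width_model(r,row),1))
# top-face diameter model in w1 and fixed cams
a=np.linspace(0,2*np.pi,60)
for r in(6.5,8,9.5):
    U=np.array([wproj(c1,o1,(472+r*np.cos(t),250.5+r*np.sin(t),80.8)) for t in a]);print('w1 head',r,np.ptp(U,0))
for n in('top','side'):
    for nm,P in(('cup',(472,250.3,80.8)),('A',(493,-235,80.8)),('B',(473.6,-291.2,80.8))):
        for r in(6.5,8,9.5):
            U=np.array([proj(C[n],(P[0]+r*np.cos(t),P[1]+r*np.sin(t),P[2])) for t in a]);print(n,nm,r,np.ptp(U,0).round(1),end=' ')
        f=C[n]['frame'];u=np.round(proj(C[n],P)).astype(int);print(u);print(cv2.cvtColor(f,cv2.COLOR_RGB2GRAY)[u[1]+(5 if n=='side' else 0),u[0]-8:u[0]+9].tolist())
gg=cv2.cvtColor(c1['frame'],cv2.COLOR_RGB2GRAY);print(gg[200,240:278].tolist());print(gg[185:218,258].tolist())
E
```

```text
218 [130, 129, 130, 131, 132, 129, 131, 129, 130, 126, 117, 91, 72, 70, 73, 71, 74, 74, 75, 74, 77, 79, 78, 77, 78, 79, 76, 80, 77, 74, 74, 75, 74, 75, 71, 72, 87, 112, 126, 131, 129, 131, 129, 129, 133, 129, 129, 129, 127, 128]
6.5 [248.3 265.6]
8 [245.8 268.1]
9.5 [243.4 270.6]
222 [131, 129, 127, 126, 130, 131, 128, 129, 125, 113, 81, 71, 71, 73, 74, 74, 74, 75, 79, 76, 76, 77, 77, 77, 80, 77, 79, 79, 79, 77, 76, 77, 72, 75, 71, 73, 78, 95, 116, 128, 126, 129, 131, 130, 131, 129, 131, 131, 130, 129]
6.5 [247.2 266.7]
8 [244.9 269. ]
9.5 [242.7 271.3]
226 [127, 128, 128, 128, 132, 129, 128, 129, 123, 101, 77, 74, 71, 75, 71, 73, 77, 77, 77, 75, 76, 80, 78, 75, 75, 77, 76, 80, 81, 77, 78, 77, 73, 73, 77, 74, 72, 83, 107, 125, 129, 129, 131, 130, 130, 129, 129, 130, 131, 130]
6.5 [246.9 267.1]
8 [244.6 269.5]
9.5 [242.3 271.8]
230 [129, 131, 129, 130, 129, 127, 128, 128, 110, 83, 67, 68, 71, 70, 75, 74, 78, 77, 76, 76, 76, 76, 72, 77, 78, 79, 78, 77, 75, 77, 77, 74, 72, 77, 74, 73, 71, 76, 93, 117, 124, 129, 127, 129, 130, 128, 127, 128, 129, 127]
6.5 [246.7 267.5]
8 [244.3 269.9]
9.
[... 966 characters left out ...]
, 95, 91, 92, 97, 112, 122, 126, 127, 129]
side A 6.5 [6.6 4.7] side A 8 [8.1 5.8] side A 9.5 [9.7 6.9] [283 248]
[124, 126, 125, 113, 100, 91, 91, 91, 94, 93, 95, 103, 113, 124, 124, 122, 126]
side B 6.5 [6.9 5.2] side B 8 [8.5 6.4] side B 9.5 [10.1  7.6] [297 269]
[143, 142, 139, 129, 111, 94, 92, 90, 96, 94, 105, 119, 125, 126, 127, 128, 127]
[165, 168, 168, 167, 164, 165, 157, 140, 123, 121, 119, 119, 119, 117, 117, 118, 120, 119, 123, 122, 124, 123, 123, 123, 124, 123, 119, 120, 121, 131, 147, 160, 174, 184, 182, 178, 175, 170]
[75, 77, 78, 94, 115, 122, 123, 124, 124, 125, 122, 123, 124, 120, 120, 123, 119, 121, 121, 120, 120, 118, 119, 118, 116, 122, 127, 126, 128, 131, 128, 129, 130]
```

Measured edges in the wrist view give a radius of about 9.2. In the top view the three heads are 8.4, 7.2 and 6 px wide, which is the 19:16:13 ratio. So the held mandrel is pin19 and the target is hole19. Carrying it over, high.

>>> {"api": "carry_out", "payload": {
  "deltas": [
    [[-0.806,-0.04,-0.08,0,0,0],[-0.806,-0.04,-0.08,0,0,0],[-0.806,-0.04,-0.08,0,0,0],[-0.806,-0.04,-0.08,0,0,0],[-0.806,-0.04,0,0,0,0],[-0.806,-0.04,0,0,0,0],[-0.806,-0.04,0,0,0,0],[-0.806,-0.04,0,0,0,0]]
  ]
}}

```text
t: 6.02
eef_pos: [512.3, 93.7, 152.5]
tcp_rot: [0.59, 0.807, -0.001, -0.001]
contact_force: [0.0, 0.1, -2.3]
width: 17.0
grip_force: 58.7
```

>>> {"api": "carry_out", "payload": {
  "deltas": [
    [[-0.806,-0.04,0,0,0,0],[-0.806,-0.04,0,0,0,0],[-0.806,-0.04,0,0,0,0],[-0.806,-0.04,0,0,0,0],[-0.806,-0.04,0,0,0,0],[-0.806,-0.04,0,0,0,0],[-0.806,-0.04,0,0,0,0],[-0.806,-0.04,0,0,0,0]]
  ]
}}

```text
t: 6.68
eef_pos: [553.6, -62.1, 152.4]
tcp_rot: [0.59, 0.807, -0.001, -0.002]
contact_force: [-0.3, -0.1, -2.0]
width: 17.3
grip_force: 58.7
```

>>> {"api": "carry_out", "payload": {
  "deltas": [
    [[0,0,0,0,0,0],[0,0,0,0,0,0],[0,0,0,0,0,0],[0,0,0,0,0,0],[0,0,0,0,0,0],[0,0,0,0,0,0],[0,0,0,0,0,0],[0,0,0,0,0,0]]
  ]
}}

```text
t: 7.35
eef_pos: [554.5, -61.0, 154.4]
tcp_rot: [0.59, 0.807, 0.0, 0.0]
contact_force: [0.7, 0.3, -1.8]
width: 17.6
grip_force: 58.7
```

```bash
python3 - <<'E'
from h import *
import pickle
o=readout.get_obs();c=cams.capture('wrist');print(o['t'],o['eef_pos'],o['tcp_rot'],o['contact_force'])
save('w3.png',cv2.resize(c['frame'][90:290,156:356],None,fx=3,fy=3,interpolation=cv2.INTER_CUBIC));pickle.dump((c,o),open('w3.pkl','wb'))
for n,P in(('h13',(538.8,-4.5,45)),('h16',(547.2,-32.6,45)),('h19',(556.5,-60.7,45)),('p10',(530.2,23.8,90)),('p22',(566.5,-88.5,90)),('foot',o['eef_pos']-[0,0,40.5])):
    print(n,(wproj(c,o,P)-[156,90])*3)
E
```

```text
7.35 [554.46976884 -61.01636348 154.35609789] [5.90163930e-01 8.07283428e-01 2.48457177e-06 4.88343524e-05] [ 0.67762483  0.27085964 -1.77140034]
h13 [309.55327254 104.16101649]
h16 [307.41394611 205.85405446]
h19 [308.19357302 304.04970123]
p10 [314.33459481  -7.20034843]
p22 [313.8916777 463.8758224]
foot [302.82979762 395.54238877]
```

View pics/w3.png

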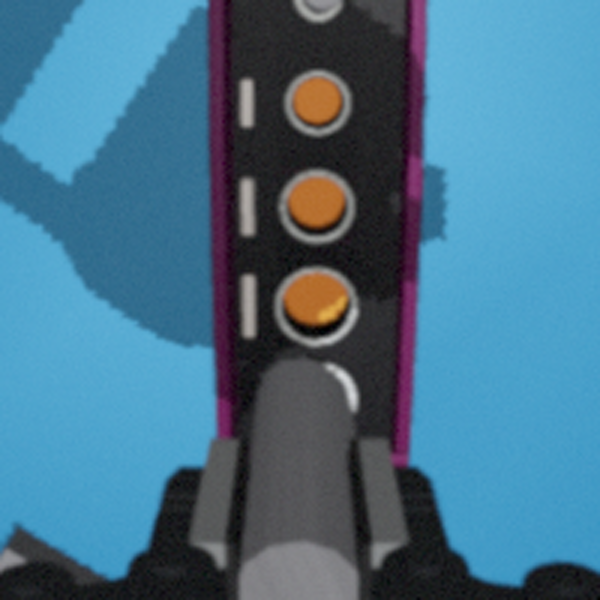

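The crop shows the three bright-rimmed holes: 13 at (318,103), 16 at (317,206) and 19 at (316,306). The mandrel's foot is just below them, at about (302,385). The hole is about 4 mm to the tool's +y. I'll go lower and look again with the foot near the mouth.

>>> {"api": "carry_out", "payload": {
  "deltas": [
    [[-0.04,0.16,0.2,0,0,0],[0,0,0.4,0,0,0],[0,0,0.4,0,0,0],[0,0,0.4,0,0,0],[0,0,0.4,0,0,0],[0,0,0.3,0,0,0],[0,0,0,0,0,0],[0,0,0,0,0,0]]
  ]
}}

```text
t: 8.07
eef_pos: [558.1, -61.0, 101.0]
tcp_rot: [0.59, 0.807, -0.0, -0.001]
contact_force: [0.3, -0.6, -0.8]
width: 17.4
grip_force: 58.7
```

```bash
python3 - <<'E'
from h import *
import pickle
o=readout.get_obs();c=cams.capture('wrist');print(o['t'],o['eef_pos'],o['tcp_rot'],o['contact_force'])
save('w4.png',cv2.resize(c['frame'][110:230,186:326],None,fx=5,fy=5,interpolation=cv2.INTER_CUBIC));pickle.dump((c,o),open('w4.pkl','wb'))
f=o['eef_pos']-[0,0,40.5];
Rt=R.from_quat(o['tcp_rot']).as_matrix()
for s in(-9.5,0,9.5): print('foot y',s,(wproj(c,o,f+Rt[:,1]*s)-[186,110]+.5)*5)
print('below foot z45',(wproj(c,o,[f[0],f[1],45])-[186,110]+.5)*5)
E
```

```text
8.0667 [558.13865065 -60.96939331 100.95965137] [ 5.90387673e-01  8.07119423e-01 -2.58008102e-04 -7.52525041e-04] [ 0.27227623 -0.58181404 -0.84032131]
foot y -9.5 [286.77913973 561.91387415]
foot y 0 [357.62979881 562.01052231]
foot y 9.5 [428.43252285 561.89309804]
below foot z45 [357.06707648 519.39780409]
```

View pics/w4.png

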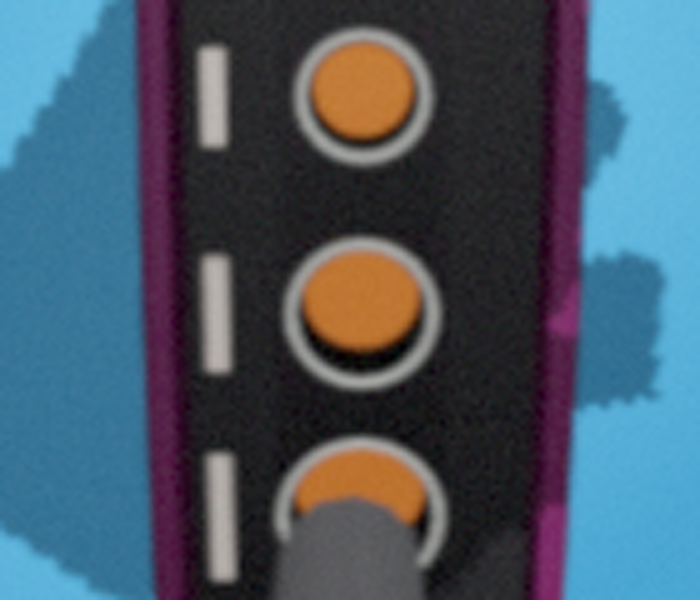

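The crop shows the hole-19 rim centred at about (360,521) and the mandrel's foot centred at about column 351, with its far edge at row 497. The row direction agrees, and across I need +1.4 mm along tool y. Then I'll descend slowly.

>>> {"api": "carry_out", "payload": {
  "deltas": [
    [[0,0.056,0.1,0,0,0],[0,0,0.14,0,0,0],[0,0,0.14,0,0,0],[0,0,0.08,0,0,0],[0,0,0.04,0,0,0],[0,0,0.02,0,0,0],[0,0,0,0,0,0],[0,0,0,0,0,0]]
  ]
}}

```text
t: 8.78
eef_pos: [560.0, -60.7, 88.9]
tcp_rot: [0.59, 0.807, 0.0, 0.0]
contact_force: [-0.2, -0.2, -2.1]
width: 17.5
grip_force: 58.7
```

>>> {"api": "carry_out", "payload": {
  "deltas": [
    [[0,0,0.02,0,0,0],[0,0,0.02,0,0,0],[0,0,0.02,0,0,0],[0,0,0.02,0,0,0],[0,0,0,0,0,0],[0,0,0,0,0,0],[0,0,0,0,0,0],[0,0,0,0,0,0]]
  ]
}}

```text
t: 9.45
eef_pos: [560.0, -60.7, 86.8]
tcp_rot: [0.59, 0.807, -0.0, 0.0]
contact_force: [-0.0, 0.2, -1.5]
width: 17.6
grip_force: 58.7
```

>>> {"api": "carry_out", "payload": {
  "deltas": [
    [[0,0,0.02,0,0,0],[0,0,0.02,0,0,0],[0,0,0.02,0,0,0],[0,0,0.02,0,0,0],[0,0,0,0,0,0],[0,0,0,0,0,0],[0,0,0,0,0,0],[0,0,0,0,0,0]]
  ]
}}

```text
t: 10.12
eef_pos: [560.0, -60.7, 84.8]
tcp_rot: [0.59, 0.807, 0.0, 0.0]
contact_force: [0.1, 0.6, -1.7]
width: 17.5
grip_force: 58.7
```

```bash
python3 - <<'E'
from h import *
for i in range(4):
    o=readout.get_obs();print(o['t'],o['eef_pos'].round(1),o['contact_force'].round(1),np.round(o['torque'],2)); 
    if i<3: cams.capture('wrist')
E
```

```text
10.1167 [560.  -60.7  84.8] [ 0.1  0.6 -1.7] [ 0.03  0.02 -0.01]
10.1667 [560.  -60.7  84.8] [-0.3  0.1 -1.7] [-0.02  0.03  0.02]
10.2167 [560.  -60.7  84.8] [ 0.1  0.3 -2. ] [ 0.    0.04 -0.01]
10.2667 [560.  -60.7  84.8] [ 0.5 -0.6 -2.5] [-0.02  0.05  0.04]
```

>>> {"api": "carry_out", "payload": {
  "deltas": [
    [[0,0,0.02,0,0,0],[0,0,0.02,0,0,0],[0,0,0.02,0,0,0],[0,0,0.02,0,0,0],[0,0,0,0,0,0],[0,0,0,0,0,0],[0,0,0,0,0,0],[0,0,0,0,0,0]]
  ]
}}

```text
t: 10.93
eef_pos: [560.0, -60.7, 82.8]
tcp_rot: [0.59, 0.807, -0.0, 0.0]
contact_force: [-0.6, -0.4, -1.5]
width: 17.5
grip_force: 58.7
```

>>> {"api": "carry_out", "payload": {
  "deltas": [
    [[0,0,0.02,0,0,0],[0,0,0.02,0,0,0],[0,0,0.02,0,0,0],[0,0,0.02,0,0,0],[0,0,0,0,0,0],[0,0,0,0,0,0],[0,0,0,0,0,0],[0,0,0,0,0,0]]
  ]
}}

```text
t: 11.6
eef_pos: [560.0, -60.7, 80.9]
tcp_rot: [0.59, 0.807, 0.0, 0.0]
contact_force: [-0.4, -0.1, -2.3]
width: 17.6
grip_force: 58.7
```

>>> {"api": "carry_out", "payload": {
  "deltas": [
    [[0,0,0.03,0,0,0],[0,0,0.03,0,0,0],[0,0,0.03,0,0,0],[0,0,0.03,0,0,0],[0,0,0.03,0,0,0],[0,0,0.03,0,0,0],[0,0,0,0,0,0],[0,0,0,0,0,0]]
  ]
}}

```text
t: 12.27
eef_pos: [559.9, -60.7, 76.2]
tcp_rot: [0.59, 0.807, -0.0, -0.0]
contact_force: [-0.1, -0.6, -1.8]
width: 17.4
grip_force: 58.7
```

>>> {"api": "carry_out", "payload": {
  "deltas": [
    [[0,0,0.02,0,0,0],[0,0,0.02,0,0,0],[0,0,0.02,0,0,0],[0,0,0.02,0,0,0],[0,0,0.02,0,0,0],[0,0,0.02,0,0,0],[0,0,0.02,0,0,0],[0,0,0,0,0,0]]
  ]
}}

```text
t: 12.93
eef_pos: [559.9, -60.6, 72.7]
tcp_rot: [0.59, 0.807, -0.0, -0.0]
contact_force: [0.2, 0.4, -1.9]
width: 17.3
grip_force: 58.7
```

The mandrel is well inside the hole with no contact. Now pressing over the plug.

>>> {"api": "carry_out", "payload": {
  "deltas": [
    [[0,0,0.025,0,0,0],[0,0,0.025,0,0,0],[0,0,0.025,0,0,0],[0,0,0.025,0,0,0],[0,0,0.025,0,0,0],[0,0,0.025,0,0,0],[0,0,0.025,0,0,0],[0,0,0.025,0,0,0]]
  ]
}}

```text
t: 13.6
eef_pos: [560.1, -60.8, 68.4]
tcp_rot: [0.59, 0.807, -0.0, 0.0]
contact_force: [-3.0, -0.1, 5.5]
width: 17.5
grip_force: 59.4
```

>>> {"api": "carry_out", "payload": {
  "deltas": [
    [[0,0,0.025,0,0,0],[0,0,0.025,0,0,0],[0,0,0.025,0,0,0],[0,0,0.025,0,0,0],[0,0,0.025,0,0,0],[0,0,0.025,0,0,0],[0,0,0.025,0,0,0],[0,0,0.025,0,0,0]]
  ]
}}

```text
t: 14.27
eef_pos: [560.1, -60.8, 63.1]
tcp_rot: [0.59, 0.807, 0.0, 0.0]
contact_force: [-1.9, -0.4, 4.9]
width: 17.5
grip_force: 59.4
```

>>> {"api": "carry_out", "payload": {
  "deltas": [
    [[0,0,0.025,0,0,0],[0,0,0.025,0,0,0],[0,0,0.025,0,0,0],[0,0,0.025,0,0,0],[0,0,0.025,0,0,0],[0,0,0.025,0,0,0],[0,0,0.025,0,0,0],[0,0,0.015,0,0,0]]
  ]
}}

```text
t: 14.93
eef_pos: [560.1, -60.8, 58.1]
tcp_rot: [0.59, 0.807, 0.0, 0.0]
contact_force: [-1.9, 0.1, 4.6]
width: 17.5
grip_force: 59.4
```

>>> {"api": "carry_out", "payload": {
  "deltas": [
    [[0,0,0.01,0,0,0],[0,0,0.01,0,0,0],[0,0,0.01,0,0,0],[0,0,0.01,0,0,0],[0,0,0.01,0,0,0],[0,0,0,0,0,0],[0,0,0,0,0,0],[0,0,0,0,0,0]]
  ]
}}

```text
t: 15.6
eef_pos: [560.0, -60.7, 56.8]
tcp_rot: [0.59, 0.807, 0.0, 0.0]
contact_force: [-0.2, 0.2, 4.4]
width: 17.7
grip_force: 59.4
```

Small steps until the force rises at the hard stop.

>>> {"api": "carry_out", "payload": {
  "deltas": [
    [[0,0,0.01,0,0,0],[0,0,0.01,0,0,0],[0,0,0.01,0,0,0],[0,0,0,0,0,0],[0,0,0,0,0,0],[0,0,0,0,0,0],[0,0,0,0,0,0],[0,0,0,0,0,0]]
  ]
}}

```text
t: 16.27
eef_pos: [560.0, -60.7, 56.0]
tcp_rot: [0.59, 0.807, 0.0, 0.0]
contact_force: [-0.7, 0.3, 5.0]
width: 18.0
grip_force: 59.4
```

>>> {"api": "carry_out", "payload": {
  "deltas": [
    [[0,0,0.01,0,0,0],[0,0,0.01,0,0,0],[0,0,0,0,0,0],[0,0,0,0,0,0],[0,0,0,0,0,0],[0,0,0,0,0,0],[0,0,0,0,0,0],[0,0,0,0,0,0]]
  ]
}}

```text
t: 16.93
eef_pos: [560.0, -60.7, 55.6]
tcp_rot: [0.59, 0.807, 0.0, 0.0]
contact_force: [0.0, 0.6, 3.4]
width: 17.3
grip_force: 59.4
```

>>> {"api": "carry_out", "payload": {
  "deltas": [
    [[0,0,0.01,0,0,0],[0,0,0.01,0,0,0],[0,0,0,0,0,0],[0,0,0,0,0,0],[0,0,0,0,0,0],[0,0,0,0,0,0],[0,0,0,0,0,0],[0,0,0,0,0,0]]
  ]
}}

```text
t: 17.6
eef_pos: [560.0, -60.7, 55.4]
tcp_rot: [0.59, 0.807, -0.0, 0.0]
contact_force: [-0.5, 1.0, 6.2]
width: 17.7
grip_force: 59.4
```

>>> {"api": "carry_out", "payload": {
  "deltas": [
    [[0,0,0.01,0,0,0],[0,0,0.01,0,0,0],[0,0,0,0,0,0],[0,0,0,0,0,0],[0,0,0,0,0,0],[0,0,0,0,0,0],[0,0,0,0,0,0],[0,0,0,0,0,0]]
  ]
}}

```text
t: 18.27
eef_pos: [560.1, -60.8, 55.3]
tcp_rot: [0.59, 0.807, -0.0, -0.0]
contact_force: [-3.2, 0.5, 9.9]
width: 17.0
grip_force: 60.0
```

The hard stop has been reached at 55.3, and 55.5 was expected. One more small press to confirm, then unload and release.

>>> {"api": "carry_out", "payload": {
  "deltas": [
    [[0,0,0.01,0,0,0],[0,0,0.01,0,0,0],[0,0,0,0,0,0],[0,0,0,0,0,0],[0,0,0,0,0,0],[0,0,0,0,0,0],[0,0,0,0,0,0],[0,0,0,0,0,0]]
  ]
}}

```text
t: 18.93
eef_pos: [560.2, -60.8, 55.3]
tcp_rot: [0.59, 0.807, -0.0, -0.0]
contact_force: [-4.6, 0.8, 12.1]
width: 17.6
grip_force: 60.3
```

>>> {"api": "carry_out", "payload": {
  "deltas": [
    [[0,0,-0.01,0,0,0],[0,0,-0.01,0,0,0],[0,0,-0.01,0,0,0],[0,0,0,0,0,0],[0,0,0,0,0,0],[0,0,0,0,0,0],[0,0,0,0,0,0],[0,0,0,0,0,0]]
  ]
}}

```text
t: 19.6
eef_pos: [560.1, -60.7, 55.3]
tcp_rot: [0.59, 0.807, -0.0, 0.0]
contact_force: [-2.5, 0.5, 8.0]
width: 17.4
grip_force: 59.8
```

>>> {"api": "carry_out", "payload": {
  "deltas": [
    [[0,0,0,0,0,0],[0,0,0,0,0,0],[0,0,0,0,0,0],[0,0,0,0,0,0],[0,0,0,0,0,0],[0,0,0,0,0,0],[0,0,0,0,0,0],[0,0,0,0,0,0]]
  ],
  "grip": 0
}}

```text
t: 20.27
eef_pos: [559.9, -60.7, 54.7]
tcp_rot: [0.59, 0.807, -0.0, -0.0]
contact_force: [0.4, 0.2, -0.4]
width: 42.6
grip_force: 0.0
```

>>> {"api": "carry_out", "payload": {
  "deltas": [
    [[0,0,-0.2,0,0,0],[0,0,-0.5,0,0,0],[0,0,-0.7,0,0,0],[0,0,-0.8,0,0,0],[0,0,-0.8,0,0,0],[0,0,-0.6,0,0,0],[0,0,-0.4,0,0,0],[0,0,0,0,0,0]]
  ]
}}

```text
t: 20.93
eef_pos: [561.8, -61.2, 158.4]
tcp_rot: [0.59, 0.807, 0.001, 0.003]
contact_force: [0.1, 0.1, 0.6]
width: 43.1
grip_force: 0.0
```

```bash
python3 - <<'E'
from h import *
o=readout.get_obs();print(o['t'],o['eef_pos'],o['width'],o['contact_force'])
c=cams.capture('side');w=cams.capture('wrist')
a=cv2.resize(c['frame'][150:260,180:300],None,fx=3.3,fy=3.3,interpolation=cv2.INTER_CUBIC);b=cv2.resize(w['frame'][100:290,160:350],(363,363))
save('end.png',np.hstack([a[:363],b]))
s=(3.3)
for P in((566.5,-88.5,90),(560,-60.7,90),(560,-60.7,95)): print((proj(c,P)-[180,150])*s)
E
```

```text
20.9333 [561.75264626 -61.20357222 158.44770352] 43.060511991390854 [0.10137415 0.07253996 0.55733654]
[264.79406849 144.68646615]
[230.05855536 129.25170438]
[230.14138053 123.46572943]
```

View pics/end.png

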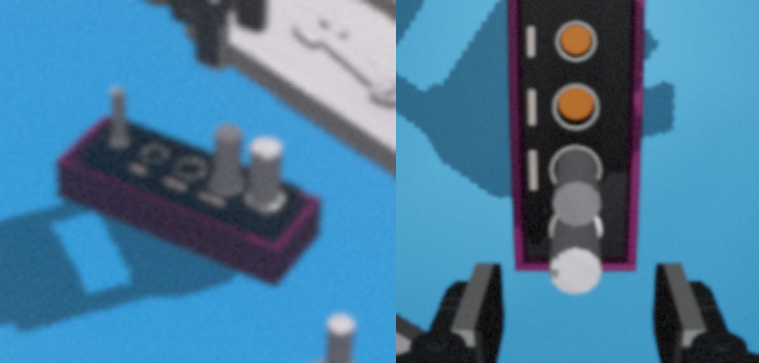

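The side view (left half) shows the mandrel upright in the 19 mm hole. Its head is at about (228,131), against (230,129) predicted for z = 90 (fully home), and level with the fixed 22 mm pin. The wrist view (right half) agrees, and the gripper is clear.

```bash
python3 -c "
from rig import workorder
print(workorder.job_done())"
```

```text
the job is handed in; nothing more can be done
None
```

The mandrel in the cup was the 19 mm one; it is now pressed fully home in the 19 mm hole and released, with about 14 N at most on the kit, and the job was handed in after about 21 s.

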